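# Index the reed pan and present the reed block over its bay

## Robot

A 7-joint arm with a two-finger parallel gripper is mounted at the origin on the work surface. World frame = base frame: x ahead of the robot, y to its left, z up, the work surface at z = 0. Lengths are in mm, angles in rad, forces in N, time in s.
With the tool pointing down it reaches from about 425 to 825 mm from the base axis. Payload 3.6 kg.
Tool frame: the origin (TCP) lies midway between the tips of the shut fingers; the grasp point (between the pads) lies r.hold_point_z behind it (r.hold_point_z is the distance from the TCP to the grasp point, in mm); z points along the fingers, y is the line along which they close (so a half turn about z gives the same grasp; the last joint's range is limited). The gripper opens to 85 mm and grips with 20 to 120 N. Pads are 22 mm wide; open, the fingers measure 114 mm over their backs; the gripper's body (76 mm by 85 mm) begins 54 mm behind the grasp point. The pads swing forward as they close: fully open they stand 13 mm farther back than shut.
Start: joints at [1.169, 0.615, -0.013, 1.423, 0.008, 1.103, -0.04], TCP at [237.965, -604.843, 231.297] pointing down, gripper open.
Joint ranges: [-3.12, 3.12], [-0.3, 2.06], [-1.34, 1.32], [0.26, 2.42], [-1.36, 4.5], [0.01, 1.98], [-2.84, 2.84]. Speed limits (rad/s): [2.79, 2.79, 3.14, 3.14, 3.14, 3.14, 3.14].

## Interface

Orientations are given as a unit quaternion [w, x, y, z].
In Python, from workcell import r gives the robot as it stands.
- The arm moves only by the tool play_rows, never from a script. Its arguments are lists of equal length, an entry for each row: "travel": the shift along the world's x, y, z in mm, a list of three; "twist": the turn, a rotation vector about the world's x, y, z in degrees, a list of three; "claw": the gripper's target within -1 to 1 (fully open at 1, half-way at 0, shut at -1). In form: {"travel": [[dx, dy, dz], ...], "twist": [[ax, ay, az], ...], "claw": [claw, ...]}. A call has 1 to 8 rows; each row is the pose to reach, as a shift and turn from the pose commanded when the call began; what a row does not reach only later rows make up. A row lasts 1/10 s, in which the tool goes at most 50 mm and 8.59 degrees, less where a joint would pass 70% of its speed; a pose out of reach is approached as far as the arm can. A call with a gripper value outside its range is refused whole. The fingers move at their own pace and stop on an object; "grip_force" is the grip in N (left out, the last holds). Time passes only in rows, so rows that repeat a pose let the fingers close. It gives the time, the measured TCP pose, the force, the opening and the grip force at its end, in the units of the state.
- r.get_obs(): the state, without advancing time (a new reading comes with each control period).
- r.read_camera(name): name is "scene" or "top" or "wrist"; returns a dict with "frame" (420x560x3 uint8, red, green, blue), "K" (3x3 intrinsics, pixels), "extrinsics" (4x4, takes a point from world to camera coordinates). Camera axes: x right, y up, looking along -z (the intrinsics and any distortion apply to the point x, -y, -z); pixel columns grow to the right and rows downward; lengths in mm; the calibration is good to about 2 mm. A picture is of the moment at which its call begins. There is no depth.
- r.sign_off(): hands the job in; it is judged then, once.
The state is a dict: "time_s": time; "joint_positions": joint angles; "qvel": joint speeds; "tau": joint torques, N m; "position": TCP position; "ee_rot": TCP orientation; "contact_force": force on the tool from outside, world axes, zero at the start; "torque": the same for the moment, N m; "finger_gap": finger opening in mm; "finger_force": force on a finger pad.
Only numpy, scipy, OpenCV 4.12 (cv2) and the standard library are available. Lean on these libraries where they do the work, as an engineer would, in place of code of your own. Each camera call takes 0.05 s, during which the arm holds its last target. There are 200 camera calls.

## Task

Take the steel post of the accordion reed pan on its x-y slides and slide the pan until the tip of the fixed pointer stands over the middle of the round black mark, pause there about a second, then slide it on until the tip stands over the middle of the square one, pause again and leave the pan there. Then pick up the long loose reed block, carry it over the black cover, and hold it level about 1 cm above the empty cork-lined bay of the pan, centred and in line with it (either way round), touching nothing, so that the fit can be judged. Finish while still holding it there, without having bumped the block on the pan or knocked the pointer or the cover, and leave the other things on the bench where they are.

Things in the scene. Friction and masses are not known exactly. Their poses are not given: they have to be found in the camera images.
- stage: Fixed grey base plate of the x-y slides, 320 x 300 x 12 mm, turned up to 9 degrees from the world axes. Origin: underside, centre. The pan rides on it along the stage's own x (65 mm either way of its centre) and own y (55 mm either way), never turns, and stays where it is left; each slide drags with 2.5 N plus 8 N per m/s.
- pan: Plywood reed pan 200 x 230 mm (x, y) on an aluminium plate 210 x 240 mm. Origin: plate's underside, centre, 40 mm above the table; x away from the robot, y to its left. Plywood top 22 mm above the origin. In its x, y (mm): post (-80, 50), bay (12, 0), round mark (40, -95), square mark (-30, -70), a fitted reed block like the long loose one, 50 mm tall, lengthwise along x at (30, 90).
- post_top (a point): Centre of the top of the upright round steel post that is the pan's handle: 22 mm diameter, standing 42 mm above the plywood, on a flange 36 mm across and 3 mm high; grip it from above.
- bay (a point): Centre of the top of the empty bay: a flat cork gasket 118 x 34 mm with a row of dark slots, its top 2 mm above the plywood; its long side lies along the pan's x and its axes are the pan's. A small dark wooden cleat (6 x 26 mm, 8 mm high above the plywood) stands 65 to 71 mm from the centre beyond each end.
- round_mark (a point): Centre of the top of the round black mark, 16 mm diameter, on the plywood of the pan at its right-hand side.
- square_mark (a point): Centre of the top of the square black mark, 16 x 16 mm, on the plywood, nearer to the robot and a little further left than the round one (70 mm along -x and 25 mm along +y of the pan).
- pointer_tip (a point): Tip of the fixed steel pointer, pointing straight down, 8 mm above the marks' top faces.
- pointer: The fixed pointer stand on the table, right of the pan: origin on the table straight below the tip. A column of 16 mm diameter, 116 mm tall, stands 158 mm from the origin along -y on a foot 70 x 50 mm; a round bar of 8 mm diameter runs at 106 mm height from the column to above the tip; everything of it is below 117 mm.
- long_block: The loose long reed block: a wooden foot 118 x 34 x 8 mm, and on it a body 110 mm long, 22 mm wide, up to 50 mm height, aluminium reed plates in both long cheeks; about 0.1 to 0.2 kg. It stands upright on the table left of the black cover. Origin: centre of the underside; x along its length, z up. Grip it across the 22 mm body.
- short_block: A second loose reed block of the same make, only 76 mm long; not wanted, leave it. The two may be in either place. Origin: centre of the underside.
- casing: Black lacquered accordion cover, 300 x 50 mm and 71 mm tall, fixed, lying along x between the loose blocks and the pan. Origin: centre of the underside; x along its length.
- tin: Bystander: green-labelled tin, 70 mm diameter, 75 mm tall. Origin at its underside.
- driver: Bystander: screwdriver lying on the table.
- cork_block: Bystander: cork sanding block 90 x 50 x 30 mm.
- cup: Bystander: white cup, 64 mm diameter, 60 mm tall. Origin at its underside.
- brush: Bystander: brush lying on the table at the right.
- jar: Bystander: small amber jar, 48 mm diameter, 60 mm tall. Origin at its underside.

How it is judged:
By the outcome, as a careful person would: the job done as asked, in the order asked, and still so for the second after the job is handed in, while the arm keeps its last pose, push and grip.
It also fails if it takes over 64 s, if anything falls off the work surface, if the arm or the gripper's body presses on something with over 40 N, if the wrist force passes 120 N, or if a joint passes its speed limit or range.

## Working session

There is one attempt and no reset: what is moved stays moved. The work goes in short steps, Python scripts to look and compute and a tool call to move; the robot and the scene stay as the last step left them, time stands still between calls to the robot, and variables do not carry over. Pictures are saved under pics/ and viewed, at most 10 in all, crops included, and the job is handed in when it is done.

Besides the shell and the picture viewer there is one more tool, called after "Emit:" as name(argument=value, ...) on one line, values as JSON. play_rows: Moves the arm, as the interface text tells. Its arguments: {"type":"object","properties":{"travel":{"type":"array","items":{"type":"array","items":{"type":"number"}}},"twist":{"type":"array","items":{"type":"array","items":{"type":"number"}}},"claw":{"type":"array","items":{"type":"number"}},"grip_force":{"type":"number"}},"required":["travel","twist","claw"]}

```bash
mkdir -p pics; ls; cat > h.py <<'E'
import numpy as np, cv2
from workcell import r
def cam(n,save=None):
    c=r.read_camera(n); f=np.ascontiguousarray(c["frame"]); 
    if save: cv2.imwrite(f"pics/{save}.png",f[:,:,::-1])
    return f,np.array(c["K"]),np.array(c["extrinsics"]),c
def ray(u,v,K,E):
    d=np.linalg.inv(K)@[u,v,1]; d=np.array([d[0],-d[1],-d[2]])
    R=E[:3,:3]; return -R.T@E[:3,3], R.T@d
def onplane(u,v,K,E,z):
    o,d=ray(u,v,K,E); return o+d*(z-o[2])/d[2]
def proj(p,K,E):
    q=E[:3,:3]@np.array(p)+E[:3,3]; q=K@[q[0],-q[1],-q[2]]; return q[:2]/q[2]
E
python3 - <<'E'
from h import *
print(r.get_obs(), r.hold_point_z)
for n in ["scene","top","wrist"]:
    f,K,E,c=cam(n,n+"0"); print(n,K.tolist(),E.round(3).tolist(),[k for k in c])
E
```

```text
pics
{'time_s': 0.0, 'joint_positions': array([ 1.1695245 ,  0.61591863, -0.01262074,  1.424902  ,  0.00813447,
        1.1034514 , -0.04040511]), 'qvel': array([-0.00025404,  0.00049991, -0.00029418, -0.0008914 , -0.00126658,
        0.00043381,  0.0010703 ]), 'tau': array([-5.29959307e-04, -4.69212806e+01,  2.59229830e-01, -1.71034670e+01,
        9.95610666e-03,  9.59051860e-03,  1.13210740e-05]), 'position': array([ 237.65454998, -604.15673217,  230.13753816]), 'ee_rot': array([-1.28454224e-03,  9.82486218e-01,  1.86330630e-01, -2.78090675e-04]), 'contact_force': array([-0.25456421,  0.96952814, -0.70324204]), 'torque': array([ 0.0501457 , -0.05257924, -0.0371238 ]), 'finger_force': 0.0, 'finger_gap': 85.39246175896054} 18.700000000000003
scene [[436.2447301896581, 0.0, 280.95238885556125], [0.0, 436.2447301896581, 199.19455688755917], [0.0, 0.0, 1.0]] [[0.587, 0.81, 0.007, -308.769], [-0.467, 0.332, 0.82, 186.971], [0.661, -0.484, 0.573, -1567.236], [0.0, 0.0, 0.0, 1.0]] ['frame', 'K', 'extrinsics']
top [[452.7119336927606, 0.0, 286.4800020728401], [0.0, 452.7119336927606, 211.20945624954263], [0.0, 0.0, 1.0]] [[-0.005, -1.0, -0.005, -29.613], [0.997, -0.006, 0.08, -576.614], [-0.08, -0.004, 0.997, -1462.688], [0.0, 0.0, 0.0, 1.0]] ['frame', 'K', 'extrinsics']
wrist [[315.1830895130389, 0.0, 282.31986457710315], [0.0, 315.1830895130389, 210.22711076826747], [0.0, 0.0, 1.0]] [[0.368, -0.93, -0.002, -649.503], [0.889, 0.352, -0.292, 39.215], [0.272, 0.105, 0.957, -379.922], [0.0, 0.0, 0.0, 1.0]] ['frame', 'K', 'extrinsics']
```

```bash
python3 -c "
import cv2;a=cv2.imread('pics/top0.png');b=cv2.imread('pics/scene0.png')
cv2.imwrite('pics/t.png',cv2.resize(a,(800,600)))"
```

```text
(no output)
```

View pics/top0.png

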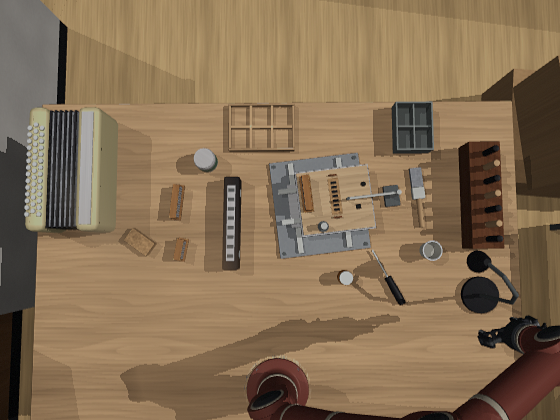

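View pics/scene0.png

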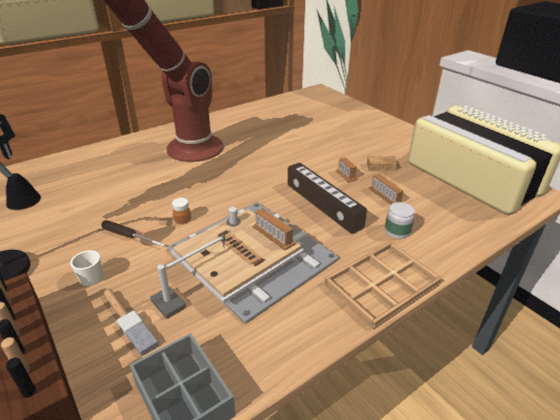

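```bash
python3 - <<'E'
from h import *
f,K,E,c=cam("top")
P=lambda u,v,z:onplane(u,v,K,E,z).round(0)
for n,u,v,z in [("post",323,226,104),("long",175,202,50),("short",177,250,50),("cas",232,223,71),("lampbase",480,295,0),("lamphead?",478,262,200),("sq",359,207,62),("rnd",373,198,62),("pcol",391,195,116),("cup",432,250,60),("jar",346,278,60),("tin",205,159,75)]: print(n,P(u,v,z))
for w in ["top","scene","wrist"]:
    _,K2,E2,_=cam(w); print(w,-E2[:3,:3].T@E2[:3,3])
o=cv2.resize(f[140:270,255:415],None,fx=5,fy=5,interpolation=cv2.INTER_CUBIC)[:600]
cv2.imwrite("pics/pan1.png",o[:,:,::-1])
E
```

```text
post [ 523. -146.  104.]
long [606. 327.  50.]
short [452. 318.  50.]
cas [536. 140.  71.]
lampbase [ 299. -666.    0.]
lamphead? [ 413. -580.  200.]
sq [ 585. -265.   62.]
rnd [ 614. -310.   62.]
pcol [ 617. -356.  116.]
cup [ 447. -494.   60.]
jar [ 361. -220.   60.]
tin [741. 227.  75.]
top [ 457.76429177  -38.98323715 1503.91126786]
scene [1305.07768293 -571.07619029  746.43750971]
wrist [ 307.28535805 -578.16794695  373.92505044]
```

View pics/pan1.png

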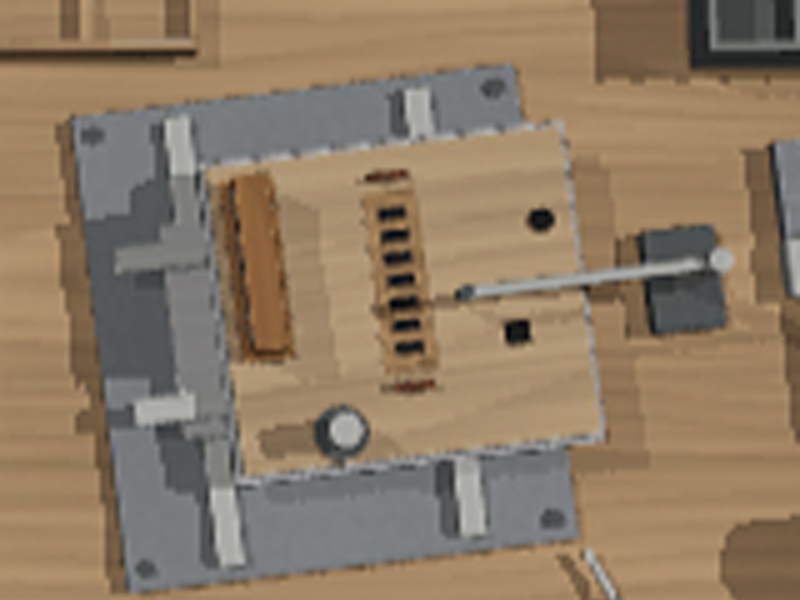

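Emit:
play_rows(travel=[[5, 40, 5], [10, 80, 10], [20, 120, 20], [35, 160, 20], [55, 200, 20], [80, 240, 20], [105, 280, 20], [130, 320, 20]], twist=[[0, 0, -2], [0, 0, -4], [0, 0, -6], [0, 0, -8], [0, 0, -10], [0, 0, -12], [0, 0, -14], [0, 0, -15]], claw=[1, 1, 1, 1, 1, 1, 1, 1])

```text
time_s: 1.15
position: [368.8, -283.3, 251.7]
ee_rot: [0.0, 0.998, 0.056, 0.0]
contact_force: [0.7, -0.4, -0.4]
finger_gap: 85.7
finger_force: 0.0
```

Emit:
play_rows(travel=[[30, 30, 0], [60, 60, 0], [90, 90, 0], [120, 115, 0], [145, 140, 0], [145, 140, 0], [145, 140, 0]], twist=[[0, 0, 0], [0, 0, 0], [0, 0, 0], [0, 0, 0], [0, 0, 0], [0, 0, 0], [0, 0, 0]], claw=[1, 1, 1, 1, 1, 1, 1])

```text
time_s: 1.85
position: [513.2, -144.1, 251.1]
ee_rot: [0.0, 0.998, 0.058, -0.0]
contact_force: [0.1, -0.9, -1.1]
finger_gap: 85.0
finger_force: 0.0
```

```bash
python3 - <<'E'
from h import *
f,K,E,c=cam("wrist","w1"); o=r.get_obs(); print(o["time_s"],o["position"],o["ee_rot"],o["contact_force"])
E
```

```text
1.9 [ 512.4292329  -145.44201662  251.13970524] [ 2.89538998e-04  9.98414250e-01  5.62910466e-02 -4.67651929e-04] [ 0.31660719 -0.10869729 -0.21919898]
```

View pics/w1.png

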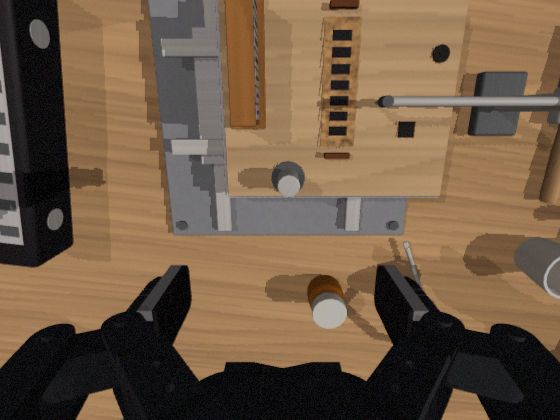

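```bash
python3 - <<'E'
from h import *
f,K,E,c=cam("wrist")
g=cv2.cvtColor(f,cv2.COLOR_RGB2GRAY)
def blob(g,u,v,t,h=16):
    x0,y0=int(u)-h,int(v)-h; m=(g[y0:y0+2*h,x0:x0+2*h]<t).astype(np.uint8)
    n,l,s,ce=cv2.connectedComponentsWithStats(m); i=1+np.argmax(s[1:,4]); return ce[i]+[x0,y0],s[i]
P={}
for n,u,v in [("rnd",441,53),("sq",406,130)]:
    ce,s=blob(g,u,v,60); P[n]=onplane(*ce,K,E,62); print(n,ce,s,P[n].round(1))
d=P["rnd"]-P["sq"]; print("dist",np.hypot(*d[:2]),74.33,"yaw",np.degrees(np.arctan2(d[1],d[0])-np.arctan2(-25,70)))
for n,u,v,z in [("post",289,186,104),("bar end",387,101.5,106),("cleatN",344,4,70),("cleatS",337,155.5,70),("bar right",520,101.5,106),("col",555,103,106)]: print(n,onplane(u,v,K,E,z).round(1))
print("nadir",proj([*(-E[:3,:3].T@E[:3,3])[:2],60],K,E))
for z in (106,90,70): print(z, proj([*onplane(387,101.5,K,E,106)[:2],z],K,E))
ft,Kt,Et,_=cam("top"); print("top",onplane(348,198.6,Kt,Et,106), [onplane(255+u/5,140+v/5,Kt,Et,62).round(0) for u,v in ((541,219),(517,331))])
o=cv2.resize(f[20:215,260:520],None,fx=3,fy=3,interpolation=cv2.INTER_CUBIC)
cv2.imwrite("pics/w1c.png",o[:,:,::-1])
E
```

```text
rnd [438.83682008  51.68200837] [  6   6  17  18 239] [ 660.1 -279.8   62. ]
sq [404.35573123 127.39525692] [  6   6  18  16 253] [ 587.7 -263.    62. ]
dist 74.33207551878782 74.33 yaw 6.531517309856904
post [ 522.9 -151.4  104. ]
bar end [ 607.1 -226.5  106. ]
cleatN [ 686.4 -182.    70. ]
cleatS [ 552.6 -197.9   70. ]
bar right [ 620.2 -340.8  106. ]
col [ 622.5 -371.4  106. ]
nadir [282.18879845 113.84785935]
106 [387.  101.5]
90 [381.42908461 102.15631229]
70 [375.24635144 102.88470313]
top [ 607.93305996 -224.27643806  106.        ] [array([ 660., -280.,   62.]), array([ 588., -263.,   62.])]
```

View pics/w1c.png

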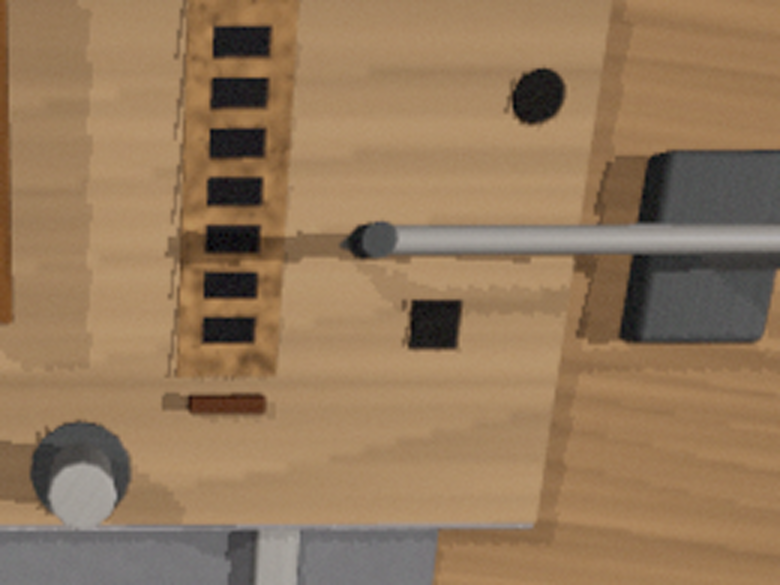

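Emit:
play_rows(travel=[[11, -5, -20], [11, -5, -60], [11, -5, -100], [11, -5, -135], [11, -5, -160], [11, -5, -175], [11, -5, -179], [11, -5, -179]], twist=[[0, 0, 0], [0, 0, 0], [0, 0, 0], [0, 0, 0], [0, 0, 0], [0, 0, 0], [0, 0, 0], [0, 0, 0]], claw=[1, 1, 1, 1, 1, 1, 1, 1])

```text
time_s: 2.8
position: [523.5, -150.8, 72.2]
ee_rot: [0.0, 0.998, 0.056, -0.0]
contact_force: [-0.6, 0.5, -0.6]
finger_gap: 85.7
finger_force: 0.0
```

Emit:
play_rows(travel=[[0, 0, 0], [0, 0, 0], [0, 0, 0], [0, 0, 0], [0, 0, 0], [0, 0, 0], [0, 0, 0], [0, 0, 0]], twist=[[0, 0, 0], [0, 0, 0], [0, 0, 0], [0, 0, 0], [0, 0, 0], [0, 0, 0], [0, 0, 0], [0, 0, 0]], claw=[-1, -1, -1, -1, -1, -1, -1, -1], grip_force=40)

```text
time_s: 3.6
position: [524.2, -149.6, 72.9]
ee_rot: [-0.0, 0.998, 0.057, 0.0]
contact_force: [0.1, 1.8, 5.1]
finger_gap: 21.0
finger_force: 39.0
```

```bash
cat >> h.py <<'E'
def blob(g,u,v,t,h=16):
    x0,y0=max(int(u)-h,0),max(int(v)-h,0); m=(g[y0:y0+2*h,x0:x0+2*h]<t).astype(np.uint8)
    n,l,s,ce=cv2.connectedComponentsWithStats(m); i=1+np.argmax(s[1:,4]); return ce[i]+[x0,y0],s[i]
E
python3 - <<'E'
from h import *
f,K,E,c=cam("wrist","w2"); g=cv2.cvtColor(f,cv2.COLOR_RGB2GRAY)
o=r.get_obs(); print(o["time_s"],o["position"],o["ee_rot"],o["contact_force"],o["finger_gap"])
for n,p in (("rnd",(660,-280,62)),("sq",(588,-263,62)),("tip",(608.5,-226,70)),("barend",(608.5,-226,106))):
    print(n,proj(p,K,E).round(1))
E
```

```text
3.65 [ 524.20400996 -149.55083303   72.9092167 ] [-1.06802412e-04  9.98396821e-01  5.66009872e-02  3.23014314e-04] [-1.57216628  0.83833345  4.5607809 ] 20.908606721112708
rnd [621.8   2.3]
sq [525.9 165.6]
tip [474.  112.9]
barend [536.8 112.4]
```

View pics/w2.png

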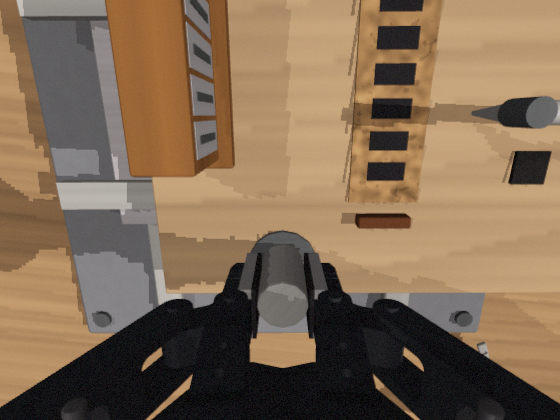

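```bash
python3 - <<'E'
from h import *
f,K,E,c=cam("wrist"); g=cv2.cvtColor(f,cv2.COLOR_RGB2GRAY)
ce,s=blob(g,529,168,50,24); sq=onplane(*ce,K,E,62); print(ce,s,sq)
# tip: leftmost dark px
sub=g[104:124,440:510]; print([ (y+104, 440+int(np.argmax(sub[y]<90))) for y in range(20) if (sub[y]<90).any()])
tip=onplane(473.5,113,K,E,70); print("tip",tip)
d=tip-sq; a=np.radians(6.53); R=np.array([[np.cos(a),-np.sin(a)],[np.sin(a),np.cos(a)]])
v=R@[70,-25]; print("d_sq",d[:2],"d_rnd",d[:2]-v,"rnd->sq",v, "pan frame",R.T@d[:2],R.T@(d[:2]-v))
E
```

```text
[528.92409532 166.90026478] [   4    7   42   33 1133] [ 587.5510867  -264.68097706   62.        ]
[(104, 502), (105, 499), (106, 495), (107, 490), (108, 486), (109, 481), (110, 477), (111, 472), (112, 472), (113, 471), (114, 472), (115, 473), (116, 477), (117, 481), (118, 486), (119, 490), (120, 494), (121, 498), (122, 499), (123, 501)]
tip [ 608.44175666 -225.78993162   70.        ]
d_sq [20.89066996 38.89104544] d_rnd [-51.49828707  55.76821642] rnd->sq [ 72.38895703 -16.87717097] pan frame [25.17796375 36.26297903] [-44.82203625  61.26297903]
```

Emit:
play_rows(travel=[[-5, 5.4, 0], [-13, 14, 0], [-22, 23.8, 0], [-31, 33.6, 0], [-40, 43.3, 0], [-46.5, 50.3, 0], [-50.5, 54.6, 0], [-51.5, 55.7, 0]], twist=[[0, 0, 0], [0, 0, 0], [0, 0, 0], [0, 0, 0], [0, 0, 0], [0, 0, 0], [0, 0, 0], [0, 0, 0]], claw=[-1, -1, -1, -1, -1, -1, -1, -1])

```text
time_s: 4.5
position: [472.6, -93.5, 72.9]
ee_rot: [0.0, 0.998, 0.057, 0.001]
contact_force: [3.9, -1.9, 6.0]
finger_gap: 21.0
finger_force: 39.9
```

```bash
python3 - <<'E'
from h import *
o=r.get_obs(); print(o["time_s"],o["position"],o["contact_force"],o["finger_gap"])
f,K,E,c=cam("wrist","w3"); g=cv2.cvtColor(f,cv2.COLOR_RGB2GRAY)
ce,s=blob(g,529,168,50,24); sq=onplane(*ce,K,E,62); print(ce,sq, "moved",sq[:2]-[587.55,-264.68])
o=r.get_obs(); print(o["time_s"],o["position"],"moved tcp",o["position"][:2]-[524.2,-149.55])
f,K,E,c=cam("top"); g=cv2.cvtColor(f,cv2.COLOR_RGB2GRAY)
p=proj((608.4,-225.5,62),K,E); print(p)
fs,Ks,Es,_=cam("scene"); q=proj((608.4,-225.5,66),Ks,Es)
cr=lambda f,p:cv2.resize(f[int(p[1])-25:int(p[1])+25,int(p[0])-25:int(p[0])+25],(400,400),interpolation=cv2.INTER_CUBIC)
print(int(p[0])-25,int(p[1])-25,int(q[0])-25,int(q[1])-25)
cv2.imwrite("pics/rnd.png",np.hstack([cr(f,p),cr(fs,q)])[:,:,::-1])
E
```

```text
4.5 [472.62589933 -93.53741601  72.87395559] [ 3.94232366 -1.89609502  5.96133885] 21.02237281370919
[528.99026549 167.19115044] [ 535.8929139  -208.70171472   62.        ] moved [-51.6570861   55.97828528]
4.55 [472.60507623 -93.48861869  72.84232123] moved tcp [-51.59492377  56.06138131]
[346.58055717 199.9324997 ]
321 174 198 224
```

View pics/rnd.png

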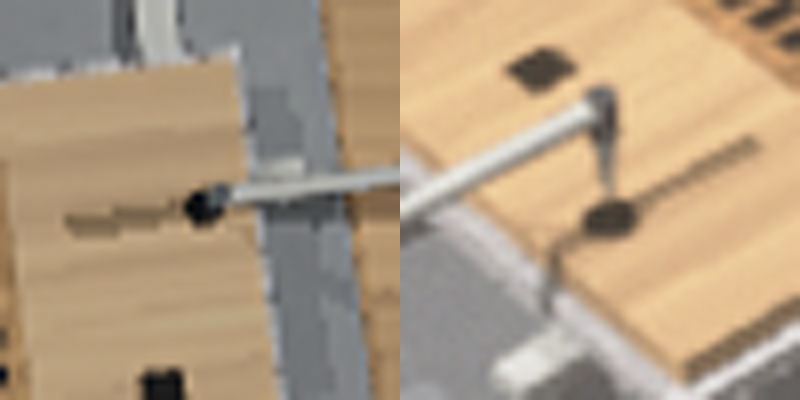

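Emit:
play_rows(travel=[[0, 0, 0], [0, 0, 0], [0, 0, 0], [0, 0, 0], [0, 0, 0], [0, 0, 0], [0, 0, 0], [0, 0, 0]], twist=[[0, 0, 0], [0, 0, 0], [0, 0, 0], [0, 0, 0], [0, 0, 0], [0, 0, 0], [0, 0, 0], [0, 0, 0]], claw=[-1, -1, -1, -1, -1, -1, -1, -1])

```text
time_s: 5.45
position: [472.6, -93.5, 72.8]
ee_rot: [-0.0, 0.998, 0.057, 0.0]
contact_force: [1.6, -1.2, 8.0]
finger_gap: 20.9
finger_force: 40.2
```

Emit:
play_rows(travel=[[0, 0, 0], [8, -1.9, 0], [21, -4.9, 0], [35, -8.1, 0], [49, -11.4, 0], [62, -14.4, 0], [70, -16.3, 0], [72.4, -16.9, 0]], twist=[[0, 0, 0], [0, 0, 0], [0, 0, 0], [0, 0, 0], [0, 0, 0], [0, 0, 0], [0, 0, 0], [0, 0, 0]], claw=[-1, -1, -1, -1, -1, -1, -1, -1])

```text
time_s: 6.25
position: [544.1, -108.9, 72.8]
ee_rot: [-0.001, 0.998, 0.057, -0.001]
contact_force: [-2.5, 2.2, 12.5]
finger_gap: 20.8
finger_force: 40.7
```

```bash
python3 - <<'E'
from h import *
o=r.get_obs(); print(o["time_s"],o["position"],o["contact_force"],o["finger_gap"],o["ee_rot"])
print("moved tcp",o["position"][:2]-[524.2,-149.55])
f,K,E,c=cam("wrist","w4"); fs,Ks,Es,_=cam("scene"); q=proj((608.4,-225.5,66),Ks,Es)
p=proj((608.4,-225.5,66),K,E); print(p,q)
s=proj((608.4,-225.5,62),Ks,Es); print("expected",proj((608.4,-225.5,70),Ks,Es)-s, int(q[0])-25,int(q[1])-25)
x0,y0=min(int(p[0])-50,460),int(p[1])-50
cr=lambda f,x,y,h:cv2.resize(f[y:y+h,x:x+h],(400,400),interpolation=cv2.INTER_CUBIC)
print(x0,y0)
cv2.imwrite("pics/sq.png",np.hstack([cr(f,x0,y0,100),cr(fs,int(q[0])-25,int(q[1])-25,50)])[:,:,::-1])
E
```

```text
6.25 [ 544.10120458 -108.86368762   72.84512194] [-2.4729651   2.2117651  12.47577646] 20.84570668857649 [-0.00140781  0.99836457  0.05713671 -0.00126735]
moved tcp [19.90120458 40.68631238]
[540.00753891 167.05692628] [223.6274584 249.6897571]
expected [-0.23506163 -2.58328467] 198 224
460 117
```

View pics/sq.png

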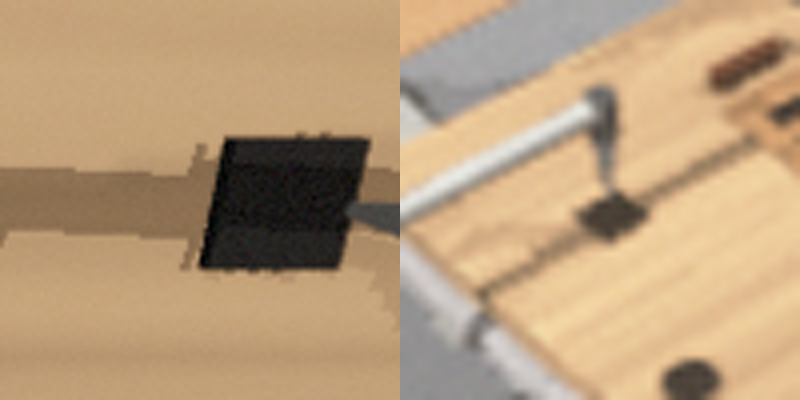

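```bash
python3 - <<'E'
from h import *
for i in range(2):
    o=r.get_obs(); f,K,E,c=cam("wrist"); g=cv2.cvtColor(f,cv2.COLOR_RGB2GRAY)
    print(o["position"],o["contact_force"])
    m=cv2.inRange(g[140:200,500:545],0,45); n,l,s,ce=cv2.connectedComponentsWithStats(m); k=1+np.argmax(s[1:,4]); print(s[k],ce[k]+[500,140])
    u=ce[k]+[500,140]
    sq=onplane(528.9 if 0 else u[0],u[1],K,E,62); print("sq",sq)
    sub=g[155:185,525:560]; print([int(x) for x in g[169,530:560]])
    print("tip",onplane(546.2,169.3,K,E,70), proj((608.4,-225.3,70),K,E))
E
```

```text
[ 544.25787942 -108.91131293   72.87385364] [0.43309361 1.73999041 9.25306983]
[  10   12   35   32 1029] [528.27308066 167.99805637]
sq [ 607.1551563 -223.4490847   62.       ]
[24, 20, 12, 23, 21, 24, 19, 29, 22, 17, 22, 28, 19, 26, 21, 33, 64, 71, 69, 71, 71, 72, 72, 74, 73, 72, 73, 72, 71, 74]
tip [ 608.12338283 -225.5577484    70.        ] [545.8769623  168.64710384]
[ 544.22560742 -108.90217407   72.87454089] [-0.29879682  1.76814772  8.68037654]
[  10   12   35   32 1030] [528.25631068 168.00291262]
sq [ 607.15688935 -223.4623322    62.        ]
[27, 22, 22, 21, 21, 19, 26, 28, 21, 14, 22, 20, 22, 18, 23, 36, 64, 71, 72, 72, 69, 74, 71, 73, 74, 72, 74, 69, 73, 72]
tip [ 608.12618904 -225.57972716   70.        ] [545.82892251 168.64770022]
```

Emit:
play_rows(travel=[[1.2, -0.4, 0], [1.2, -0.4, 0], [1.2, -0.4, 0], [1.2, -0.4, 0], [1.2, -0.4, 0], [1.2, -0.4, 0], [1.2, -0.4, 0], [1.2, -0.4, 0]], twist=[[0, 0, 0], [0, 0, 0], [0, 0, 0], [0, 0, 0], [0, 0, 0], [0, 0, 0], [0, 0, 0], [0, 0, 0]], claw=[-1, -1, -1, -1, -1, -1, -1, -1])

```text
time_s: 7.25
position: [544.4, -109.1, 72.9]
ee_rot: [-0.001, 0.998, 0.057, -0.002]
contact_force: [-1.4, 2.0, 10.7]
finger_gap: 20.8
finger_force: 40.6
```

```bash
cat > sq.py <<'E'
from h import *
o=r.get_obs(); f,K,E,c=cam("wrist"); g=cv2.cvtColor(f,cv2.COLOR_RGB2GRAY)
print(o["time_s"],o["position"],o["contact_force"],o["finger_gap"])
m=cv2.inRange(g[140:200,490:560],0,45); c=max(cv2.findContours(m,0,2)[0],key=cv2.contourArea)
h=cv2.convexHull(c); M=cv2.moments(h); u=[M["m10"]/M["m00"]+490,M["m01"]/M["m00"]+140]
print(u,cv2.boundingRect(c),"sq",onplane(*u,K,E,62).round(1),"area",M["m00"])
row=g[int(u[1])+1]; e=np.where(row[520:]>50)[0][0]+520; print("tip u",e,onplane(e,u[1]+1,K,E,70).round(1))
E
python3 sq.py
```

```text
7.25 [ 544.38476446 -109.14946725   72.88543942] [-1.44922381  1.96624311 10.70461319] 20.83677822433738
[530.1037619488128, 167.39639222941722] (20, 12, 42, 32) sq [ 607.7 -224.3   62. ] area 1081.0
tip u 547 [ 608.7 -225.9   70. ]
```

Emit:
play_rows(travel=[[1.2, -1.5, 0], [1.2, -1.5, 0], [1.2, -1.5, 0], [1.2, -1.5, 0], [1.2, -1.5, 0], [1.2, -1.5, 0]], twist=[[0, 0, 0], [0, 0, 0], [0, 0, 0], [0, 0, 0], [0, 0, 0], [0, 0, 0]], claw=[-1, -1, -1, -1, -1, -1])

```text
time_s: 7.9
position: [545.3, -110.8, 72.8]
ee_rot: [-0.001, 0.998, 0.057, -0.002]
contact_force: [-2.6, 1.9, 10.0]
finger_gap: 20.9
finger_force: 40.5
```

```bash
python3 sq.py
```

```text
7.9 [ 545.34267069 -110.84537712   72.8497322 ] [-2.59083203  1.88655971  9.96754932] 20.916159427201595
[530.0786092214664, 167.13681027966743] (20, 11, 42, 33) sq [ 608.8 -226.    62. ] area 1102.5
tip u 548 [ 609.8 -228.    70. ]
```

```bash
python3 - <<'E'
from h import *
f,K,E,c=cam("wrist"); g=cv2.cvtColor(f,cv2.COLOR_RGB2GRAY)
g=cv2.GaussianBlur(g,(3,3),0)
for y in range(160,178): print(y,g[y,536:558].tolist())
print(proj((608.4,-225.4,70),K,E),proj((608.4,-225.4,62),K,E))
E
```

```text
160 [28, 29, 29, 30, 32, 30, 27, 27, 29, 31, 31, 32, 35, 44, 76, 123, 150, 157, 157, 157, 157, 157]
161 [24, 26, 25, 26, 27, 24, 21, 19, 22, 25, 24, 26, 31, 43, 76, 115, 139, 144, 144, 143, 143, 143]
162 [23, 24, 24, 25, 25, 22, 18, 19, 23, 24, 23, 25, 29, 45, 79, 109, 122, 124, 124, 123, 123, 124]
163 [23, 24, 24, 25, 25, 24, 22, 23, 27, 26, 24, 25, 31, 52, 86, 109, 115, 115, 115, 115, 115, 116]
164 [22, 24, 24, 24, 25, 25, 24, 25, 26, 25, 22, 23, 34, 61, 94, 112, 115, 115, 116, 116, 116, 116]
165 [22, 25, 24, 24, 25, 24, 24, 25, 25, 24, 21, 23, 37, 69, 102, 116, 116, 115, 116, 117, 116, 116]
166 [23, 24, 23, 23, 23, 23, 24, 25, 25, 23, 20, 24, 44, 79, 107, 117, 117, 116, 116, 117, 117, 116]
167 [25, 24, 23, 23, 23, 22, 23, 25, 24, 21, 19, 25, 52, 88, 111, 116, 116, 116, 117, 118, 118, 117]
168 [25, 24, 24, 24, 23, 23, 24, 29, 31, 28, 25, 33, 60, 95, 112, 115, 114, 114, 115, 116, 117, 117]
169 [22, 24, 25, 25, 26, 29, 36, 44, 49, 48, 47, 52, 69, 91, 102, 103, 104, 105, 105, 106, 108, 109]
170 [22, 24, 26, 27, 29, 39, 53, 63, 66, 67, 67, 68, 73, 80, 84, 85, 86, 87, 88, 89, 91, 92]
171 [23, 24, 25, 26, 31, 46, 63, 70, 71, 72, 73, 72, 72, 72, 73, 74, 75, 77, 78, 77, 78, 78]
172 [23, 22, 23, 24, 31, 49, 64, 69, 70, 72, 72, 70, 70, 70, 70, 70, 72, 74, 75, 74, 73, 73]
173 [22, 21, 21, 22, 29, 42, 54, 60, 64, 69, 71, 70, 70, 71, 71, 71, 72, 72, 72, 72, 72, 72]
174 [24, 22, 20, 21, 23, 28, 36, 43, 50, 58, 65, 69, 70, 70, 71, 71, 72, 72, 71, 71, 71, 71]
175 [25, 23, 22, 20, 18, 20, 25, 28, 31, 42, 60, 75, 76, 73, 72, 71, 71, 71, 71, 72, 72, 71]
176 [27, 26, 26, 23, 19, 21, 22, 20, 21, 34, 66, 96, 99, 92, 87, 82, 76, 71, 71, 73, 72, 71]
177 [31, 31, 32, 30, 28, 27, 25, 22, 23, 40, 83, 123, 130, 125, 121, 112, 100, 86, 79, 77, 74, 71]
[541.54736916 170.58036439] [528.72920652 167.71814162]
```

Emit:
play_rows(travel=[[0, 0, 0], [0, 0, 0], [0, 0, 0], [0, 0, 0], [0, 0, 0], [0, 0, 0], [0, 0, 0], [0, 0, 0]], twist=[[0, 0, 0], [0, 0, 0], [0, 0, 0], [0, 0, 0], [0, 0, 0], [0, 0, 0], [0, 0, 0], [0, 0, 0]], claw=[-1, -1, -1, -1, -1, 1, 1, 1])

```text
time_s: 8.8
position: [546.0, -112.5, 71.5]
ee_rot: [-0.0, 0.998, 0.057, -0.001]
contact_force: [-0.5, 0.4, -0.3]
finger_gap: 63.7
finger_force: 0.0
```

Emit:
play_rows(travel=[[0, 0, 0], [0, 0, 0], [0, 0, 0], [0, 0, 5], [0, 0, 25], [0, 0, 60], [0, 0, 105], [0, 0, 150]], twist=[[0, 0, 0], [0, 0, 0], [0, 0, 0], [0, 0, 0], [0, 0, 0], [0, 0, 0], [0, 0, 0], [0, 0, 0]], claw=[1, 1, 1, 1, 1, 1, 1, 1])

```text
time_s: 9.6
position: [546.8, -112.9, 224.0]
ee_rot: [-0.0, 0.998, 0.056, -0.0]
contact_force: [1.4, 0.1, -0.8]
finger_gap: 85.3
finger_force: 0.0
```

Emit:
play_rows(travel=[[0, 0, 30], [0, 0, 30], [0, 0, 30], [0, 0, 30]], twist=[[0, 0, 0], [0, 0, 0], [0, 0, 0], [0, 0, 0]], claw=[1, 1, 1, 1])

```text
time_s: 10.0
position: [546.2, -112.8, 251.0]
ee_rot: [-0.0, 0.998, 0.056, -0.001]
contact_force: [-0.7, 0.6, 0.6]
finger_gap: 85.4
finger_force: 0.0
```

```bash
python3 - <<'E'
from h import *
o=r.get_obs(); print(o["time_s"],o["position"],o["ee_rot"],o["contact_force"],o["finger_gap"],o["joint_positions"])
f,K,E,c=cam("wrist","w5"); hsv=cv2.cvtColor(f,cv2.COLOR_RGB2HSV);g=cv2.cvtColor(f,cv2.COLOR_RGB2GRAY)
P={}
for n,p in (("rnd",(681,-242.5,62)),("sq",(608.8,-226,62))):
    q=proj(p,K,E); ce,s=blob(g,*q,60,20); P[n]=onplane(*ce,K,E,62)[:2]; print(n,q,ce,s,P[n])
d=P["rnd"]-P["sq"]; yaw=np.arctan2(d[1],d[0])-np.arctan2(-25,70); print(np.degrees(yaw),np.hypot(*d))
R=np.array([[np.cos(yaw),-np.sin(yaw)],[np.sin(yaw),np.cos(yaw)]])
for n,off in (("rnd",(-28,95)),("sq",(42,70))): print("bay from",n,P[n]+R@off)
# slots: dark blobs in the bay
bay=P["rnd"]+R@[-28,95]; q=proj([*bay,64],K,E); print("bay px",q)
m=cv2.inRange(g,0,50); n,l,s,ce=cv2.connectedComponentsWithStats(m)
for i in range(1,n):
    if 60<s[i,4]<600:
        w=onplane(*ce[i],K,E,64)[:2]
        if np.hypot(*(w-bay))<70: print(s[i],w.round(1),(R.T@(w-bay)).round(1))
# long block from the top camera
f,K,E,c=cam("top"); hsv=cv2.cvtColor(f,cv2.COLOR_RGB2HSV)
o=cv2.resize(f[175:270,155:250],(600,600),interpolation=cv2.INTER_CUBIC)
cv2.imwrite("pics/blk.png",o[:,:,::-1])
E
```

```text
10.0 [ 546.17981781 -112.77434689  251.0067452 ] [-3.62123928e-04  9.98401788e-01  5.64936203e-02 -1.48638672e-03] [-0.68470356  0.64657855  0.62026178] 85.35730873677569 [ 0.203913    0.45279146 -0.05944474  1.66456742  0.03023985  1.02819029
 -1.32300007]
rnd [431.35768685  65.16362423] [430.9826087   64.57391304] [ 12  11  17  18 230] [ 681.46794868 -242.00943784]
sq [397.9679014  139.17885244] [399.29577465 139.54577465] [ 12  13  25  16 284] [ 608.59367763 -227.4401539 ]
8.348102704030683 74.31637380678329
bay from rnd [ 639.97187363 -152.08126786]
bay from sq [ 639.98557248 -152.08400658]
bay px [332.17459874  98.51258799]
[321  15  27   7  63] [ 708.1 -141.7] [68.9  0.4]
[324  42  19  10 166] [ 685.5 -145.5] [46.  -0.1]
[324  59  18  10 164] [ 671.3 -146.9] [31.7  0.6]
[323  76  18   9 160] [ 656.6 -148.8] [17.   0.8]
[323  92  17   9 146] [ 642.3 -150.7] [2.5 1. ]
[322 107  17   9 147] [ 628.  -151.9] [-11.9   1.9]
[322 123  17   8 133] [ 613.4 -154. ] [-26.6   2. ]
[321 137  17   8 131] [ 599.4 -155.5] [-40.7   2.5]
```

Emit:
play_rows(travel=[[0, 25, 4], [0, 65, 8], [0, 110, 10], [0, 155, 10], [0, 200, 10], [0, 245, 10], [0, 290, 10], [0, 330, 10]], twist=[[0, 0, 0], [0, 0, 0], [0, 0, 0], [0, 0, 0], [0, 0, 0], [0, 0, 0], [0, 0, 0], [0, 0, 0]], claw=[1, 1, 1, 1, 1, 1, 1, 1])

```text
time_s: 10.9
position: [546.3, 219.5, 261.0]
ee_rot: [0.0, 0.998, 0.057, -0.001]
contact_force: [0.9, -0.7, -0.1]
finger_gap: 85.3
finger_force: 0.0
```

Emit:
play_rows(travel=[[0, 35, 0], [0, 65, 0], [0, 80, 0], [0, 80, 0], [0, 80, 0], [0, 80, 0]], twist=[[0, 0, 0], [0, 0, 0], [0, 0, 0], [0, 0, 0], [0, 0, 0], [0, 0, 0]], claw=[1, 1, 1, 1, 1, 1])

```text
time_s: 11.5
position: [548.1, 294.1, 262.1]
ee_rot: [0.001, 0.999, 0.055, -0.0]
contact_force: [-0.2, -0.6, 0.2]
finger_gap: 85.2
finger_force: 0.0
```

```bash
python3 - <<'E'
from h import *
f,K,E,c=cam("wrist","w6"); o=r.get_obs(); print(o["time_s"],o["position"],o["ee_rot"])
np.savez("w6.npz",f=f,K=K,E=E)
E
```

```text
11.55 [548.06590854 294.40567588 262.35313685] [7.97103807e-04 9.98504353e-01 5.46663179e-02 1.24384563e-04]
```

View pics/w6.png

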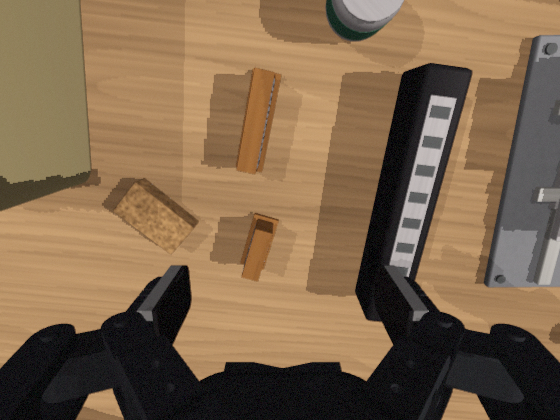

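```bash
python3 - <<'E'
from h import *
d=np.load("w6.npz"); f,K,E=d["f"],d["K"],d["E"]
c=f[60:185,220:300]; o=cv2.resize(c,None,fx=4.8,fy=4.8,interpolation=cv2.INTER_CUBIC)
hsv=cv2.cvtColor(f,cv2.COLOR_RGB2HSV)
print(np.linalg.norm(-E[:3,:3].T@E[:3,3]), -E[:3,:3].T@E[:3,3])
for y in (80,120,160): print(y,[tuple(int(a) for a in f[y,x]) for x in range(236,284,2)],hsv[y,236:284:2,1].tolist())
cv2.imwrite("pics/blk2.png",o[:,:,::-1])
E
```

```text
801.4997577942773 [622.17734842 301.89007504 405.16612822]
80 [(145, 111, 78), (143, 112, 78), (144, 110, 77), (143, 109, 75), (145, 109, 75), (142, 108, 74), (143, 111, 74), (121, 87, 54), (138, 89, 49), (167, 114, 60), (165, 110, 56), (163, 106, 56), (163, 110, 60), (161, 110, 58), (156, 101, 52), (155, 103, 57), (153, 100, 51), (155, 102, 54), (152, 104, 55), (123, 113, 110), (144, 93, 50), (147, 100, 57), (137, 100, 61), (162, 124, 88)] [118, 116, 119, 121, 123, 122, 123, 141, 164, 163, 168, 167, 161, 163, 170, 161, 170, 166, 163, 27, 166, 156, 141, 116]
120 [(147, 110, 74), (148, 113, 78), (147, 112, 78), (142, 108, 72), (118, 73, 41), (162, 107, 58), (162, 107, 58), (158, 103, 52), (160, 107, 57), (162, 108, 57), (164, 111, 58), (166, 110, 60), (164, 109, 60), (160, 105, 52), (156, 103, 58), (132, 127, 124), (133, 86, 43), (136, 87, 46), (152, 108, 69), (187, 149, 105), (187, 149, 107), (183, 144, 102), (184, 144, 101), (185, 146, 104)] [127, 121, 120, 126, 166, 164, 164, 171, 164, 165, 165, 163, 162, 172, 160, 15, 173, 169, 139, 112, 109, 113, 115, 112]
160 [(125, 92, 60), (131, 85, 46), (159, 105, 58), (157, 105, 58), (155, 104, 55), (156, 102, 52), (161, 108, 56), (167, 113, 60), (162, 110, 57), (156, 104, 56), (158, 106, 57), (114, 104, 102), (139, 90, 48), (140, 92, 51), (138, 98, 61), (158, 121, 85), (156, 123, 85), (155, 119, 81), (160, 123, 87), (160, 124, 86), (159, 123, 85), (162, 125, 88), (162, 127, 89), (162, 125, 88)] [133, 165, 162, 161, 165, 170, 166, 163, 165, 163, 163, 27, 167, 162, 142, 118, 116, 122, 116, 118, 119, 116, 115, 116]
```

View pics/blk2.png

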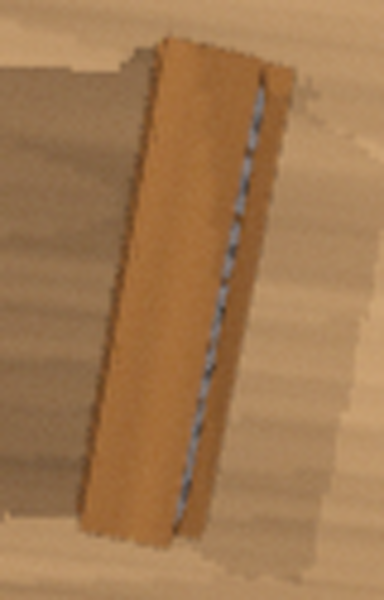

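```bash
python3 - <<'E'
from h import *
d=np.load("w6.npz"); f,K,E=d["f"],d["K"],d["E"]
C=[onplane(220+u/4.8,60+v/4.8,K,E,50)[:2] for u,v in ((162,38),(266,62),(175,543),(80,528))]
C=np.array(C); print(C.round(1)); print("sides",[np.linalg.norm(C[i]-C[(i+1)%4]).round(1) for i in range(4)])
m=C.mean(0); a=C[0]+C[1]-C[2]-C[3]; print("centre",m,"yaw",np.degrees(np.arctan2(a[1],a[0])))
# cross-check: mask of whole block
hsv=cv2.cvtColor(f,cv2.COLOR_RGB2HSV); k=cv2.inRange(hsv,(0,146,0),(30,255,255)); k=cv2.morphologyEx(k,cv2.MORPH_CLOSE,np.ones((5,5)))
n,l,s,ce=cv2.connectedComponentsWithStats(k); i=l[120,250]; c=cv2.findContours((l==i).astype(np.uint8),0,2)[0][0]
rc=cv2.minAreaRect(c); print(s[i],rc)
foot=[onplane(220+u/4.8,60+v/4.8,K,E,8)[:2].round(1) for u,v in ((295,70),(205,540))]; print("foot right edge",foot)
m3=np.array([*m,50]); print(proj(m3,K,E))
E
```

```text
[[664.5 335.6]
 [662.2 312.9]
 [555.2 323.3]
 [556.3 345.9]]
sides [np.float64(22.9), np.float64(107.5), np.float64(22.6), np.float64(108.6)]
centre [609.57212807 329.43106251] yaw -5.506194832070261
[ 236   68   45  106 2871] ((256.92779541015625, 120.87311553955078), (29.010007858276367, 104.22701263427734), 10.954063415527344)
foot right edge [array([666., 307.]), array([549., 318.])]
[255.18697264 123.26743144]
```

Emit:
play_rows(travel=[[20, 11, 0], [45, 24, -30], [62, 32, -70], [62, 32, -110], [62, 32, -130], [62, 32, -130], [62, 32, -130], [62, 32, -130]], twist=[[0, 0, -3], [0, 0, -6], [0, 0, -9], [0, 0, -12], [0, 0, -12], [0, 0, -12], [0, 0, -12], [0, 0, -12]], claw=[1, 1, 1, 1, 1, 1, 1, 1])

```text
time_s: 12.35
position: [610.8, 329.2, 134.9]
ee_rot: [-0.001, 0.999, -0.049, 0.002]
contact_force: [0.3, -0.5, -0.3]
finger_gap: 85.6
finger_force: 0.0
```

```bash
python3 - <<'E'
from h import *
o=r.get_obs(); print(o["time_s"],o["position"],o["ee_rot"],o["joint_positions"])
q=o["ee_rot"]; print("yaw",2*np.degrees(np.arctan2(q[2],q[1])))
f,K,E,c=cam("wrist","w7")
hsv=cv2.cvtColor(f,cv2.COLOR_RGB2HSV); k=cv2.inRange(hsv,(0,146,0),(30,255,255)); k=cv2.morphologyEx(k,cv2.MORPH_CLOSE,np.ones((5,5)))
p=proj((609.4,329.4,50),K,E); print("pred px",p)
n,l,s,ce=cv2.connectedComponentsWithStats(k); i=l[int(p[1]),int(p[0])]; print(s[i],ce[i])
for dx in (-30,0,30):
    a=proj((609.4+dx*.995,329.4-dx*.096,50),K,E); y=int(round(a[1])); row=f[y].astype(int)
    ks=np.where(l[y]==i)[0]; print(y,a[0],ks.min(),ks.max(), [onplane(u,y,K,E,50)[:2].round(1) for u in (ks.min(),ks.max())])
    x0=ks.min()-6; print([int(v) for v in hsv[y,x0:ks.max()+6,1]][::2], x0)
E
```

```text
12.35 [610.84990193 329.1529479  134.90866869] [-0.00120224  0.99881379 -0.04863661  0.00201419] [-0.49797772  0.7729675  -0.05257729  1.39283676  0.0446937   0.97225512
 -2.22876083]
yaw -5.575559595052502
pred px [281.50590049 218.914251  ]
[ 261  136   41  147 5390] [280.58849722 205.43562152]
255 281.51802794283356 263 298 [array([580.9, 346.8]), array([578.3, 319.3])]
[118, 125, 120, 169, 155, 175, 166, 162, 169, 173, 171, 166, 166, 171, 170, 171, 169, 165, 158, 168, 171, 123, 119, 125] 257
219 281.50590049095285 262 299 [array([610.7, 344.2]), array([608.1, 316.1])]
[127, 117, 122, 147, 168, 126, 176, 166, 164, 165, 164, 169, 165, 162, 164, 169, 167, 169, 168, 161, 173, 167, 116, 118, 115] 256
180 281.4928692830499 262 300 [array([640.7, 340.8]), array([638.1, 313. ])]
[122, 125, 123, 178, 159, 137, 168, 170, 163, 167, 172, 163, 158, 172, 166, 172, 165, 162, 166, 166, 114, 170, 158, 118, 122] 256
```

Emit:
play_rows(travel=[[0, 0.5, -25], [0, 0.5, -60], [0, 0.5, -90], [0, 0.5, -108], [0, 0.5, -115], [0, 0.5, -115], [0, 0.5, -115], [0, 0.5, -115]], twist=[[0, 0, 0], [0, 0, 0], [0, 0, 0], [0, 0, 0], [0, 0, 0], [0, 0, 0], [0, 0, 0], [0, 0, 0]], claw=[1, 1, 1, 1, 1, 1, 1, 1])

```text
time_s: 13.2
position: [610.5, 330.3, 19.4]
ee_rot: [-0.001, 0.999, -0.048, 0.002]
contact_force: [-1.0, 1.1, 0.2]
finger_gap: 85.6
finger_force: 0.0
```

Emit:
play_rows(travel=[[0, 0, 0], [0, 0, 0], [0, 0, 0], [0, 0, 0], [0, 0, 0], [0, 0, 0], [0, 0, 0], [0, 0, 0]], twist=[[0, 0, 0], [0, 0, 0], [0, 0, 0], [0, 0, 0], [0, 0, 0], [0, 0, 0], [0, 0, 0], [0, 0, 0]], claw=[-1, -1, -1, -1, -1, -1, -1, -1], grip_force=40)

```text
time_s: 14.0
position: [609.5, 329.8, 17.5]
ee_rot: [-0.0, 0.999, -0.048, 0.0]
contact_force: [0.0, 0.6, 1.6]
finger_gap: 21.5
finger_force: 40.0
```

```bash
python3 - <<'E'
from h import *
o=r.get_obs(); print(o["time_s"],o["position"],o["ee_rot"],o["contact_force"],o["finger_gap"],o["finger_force"])
E
```

```text
14.0 [609.47418048 329.83391731  17.53403384] [-3.10549403e-04  9.98840091e-01 -4.81487427e-02  2.73068812e-04] [0.04964268 0.55895732 1.57700815] 21.468801743121492 40.03954231739044
```

Emit:
play_rows(travel=[[0, 0, 5], [0, 0, 20], [0, 0, 45], [0, 0, 75], [0, 0, 105], [0, 0, 130], [0, 0, 145], [0, 0, 145]], twist=[[0, 0, 0], [0, 0, 0], [0, 0, 0], [0, 0, 0], [0, 0, 0], [0, 0, 0], [0, 0, 0], [0, 0, 0]], claw=[-1, -1, -1, -1, -1, -1, -1, -1])

```text
time_s: 14.8
position: [610.6, 330.2, 165.5]
ee_rot: [-0.002, 0.999, -0.048, 0.002]
contact_force: [-0.0, 0.1, -1.7]
finger_gap: 21.6
finger_force: 39.6
```

Emit:
play_rows(travel=[[0, -12, 0], [2, -40, 0], [4, -75, 0], [7, -110, 0], [9, -145, 0], [12, -180, 0], [14, -215, 0], [16, -250, 0]], twist=[[0, 0, 0.5], [0, 0, 1], [0, 0, 2], [0, 0, 3], [0, 0, 4], [0, 0, 5], [0, 0, 6], [0, 0, 7]], claw=[-1, -1, -1, -1, -1, -1, -1, -1])

```text
time_s: 15.6
position: [623.5, 76.5, 160.0]
ee_rot: [0.001, 1.0, 0.013, -0.002]
contact_force: [0.5, 0.5, -1.6]
finger_gap: 21.7
finger_force: 39.5
```

Emit:
play_rows(travel=[[3, -35, 0], [6, -70, 0], [9, -105, 0], [12, -140, 0], [14, -170, 0], [16, -195, 0], [17, -215, 0], [17, -230, 0]], twist=[[0, 0, 1], [0, 0, 2], [0, 0, 3], [0, 0, 4], [0, 0, 5], [0, 0, 5.1], [0, 0, 5.1], [0, 0, 5.1]], claw=[-1, -1, -1, -1, -1, -1, -1, -1])

```text
time_s: 16.4
position: [640.1, -153.7, 159.9]
ee_rot: [0.0, 0.998, 0.056, -0.003]
contact_force: [-0.3, 0.2, -1.9]
finger_gap: 21.4
finger_force: 39.6
```

Emit:
play_rows(travel=[[0, 0, 0], [0, 0, 0], [0, 0, 0], [0, 0, 0], [0, 0, 0], [0, 0, 0]], twist=[[0, 0, 0], [0, 0, 0], [0, 0, 0], [0, 0, 0], [0, 0, 0], [0, 0, 0]], claw=[-1, -1, -1, -1, -1, -1])

```text
time_s: 17.0
position: [642.4, -149.7, 162.4]
ee_rot: [-0.0, 0.998, 0.058, 0.0]
contact_force: [1.0, -0.5, -1.8]
finger_gap: 21.5
finger_force: 39.6
```

```bash
python3 - <<'E'
from h import *
o=r.get_obs(); print(o["time_s"],o["position"],o["ee_rot"],o["contact_force"],o["finger_gap"])
q=o["ee_rot"]; print("yaw",2*np.degrees(np.arctan2(q[2],q[1])))
f,K,E,c=cam("wrist","w8"); g=cv2.cvtColor(f,cv2.COLOR_RGB2GRAY)
p=o["position"]; a=np.radians(6.5); ux=np.array([np.cos(a),np.sin(a),0]); uy=np.array([-np.sin(a),np.cos(a),0])
for n,v in (("blk top far",p+ux*55+[0,0,32.5]),("near",p-ux*55+[0,0,32.5]),("footfar",p+ux*59+[0,0,-9.5]),("bay far",np.array([642.6,-150.7,64])+ux*59),("cleat far",np.array([642.6,-150.7,70])+ux*68),("cleat near",np.array([642.6,-150.7,70])-ux*68),("rnd",[681.5,-242,62])): print(n,proj(v,K,E).round(1))
u=proj([681.5,-242,62],K,E)
ce,s=blob(g,*u,60,20); print("rnd",ce,s,onplane(*ce,K,E,62))
# block outline
hsv=cv2.cvtColor(f,cv2.COLOR_RGB2HSV); k=cv2.inRange(hsv,(0,146,0),(30,255,255)); k=cv2.morphologyEx(k,cv2.MORPH_CLOSE,np.ones((5,5)))
n,l,s,ce=cv2.connectedComponentsWithStats(k)
print([(s[i].tolist(),ce[i].round(1).tolist()) for i in range(1,n) if s[i,4]>400])
E
```

```text
17.0 [ 642.36698176 -149.72345083  162.40697936] [-8.78516491e-05  9.98323285e-01  5.78844053e-02  8.29183243e-05] [ 0.95731663 -0.53170479 -1.80988664] 21.545372348004133
yaw 6.636774021545721
blk top far [280.7 171.7]
near [280.1 411.5]
footfar [281.2 148. ]
bay far [283.  135.7]
cleat far [283.1 123.4]
cleat near [282.3 290. ]
rnd [404.5 176.3]
rnd [404.54140127 176.99681529] [ 11  12  20  19 314] [ 680.93130717 -242.1844588    62.        ]
[([113, 112, 83, 171, 8019], [151.7, 191.5]), ([248, 146, 70, 227, 13261], [282.3, 249.4])]
```

```bash
cat > fit.py <<'E'
from h import *
import sys
bz=float(sys.argv[1])  # block bottom height
f,K,E,c=cam("wrist"); g=cv2.cvtColor(f,cv2.COLOR_RGB2GRAY); hsv=cv2.cvtColor(f,cv2.COLOR_RGB2HSV)
o=r.get_obs(); print(o["time_s"],o["position"],"yaw",2*np.degrees(np.arctan2(o["ee_rot"][2],o["ee_rot"][1])),o["contact_force"])
bay=np.array([642.6,-150.7]); a=np.radians(6.55); R=np.array([[np.cos(a),-np.sin(a)],[np.sin(a),np.cos(a)]])
k=cv2.inRange(hsv,(0,146,0),(30,255,255))
P=lambda u,v,z:(R.T@(onplane(u,v,K,E,z)[:2]-bay)).round(1)
y0=np.where(k[:,270:292].sum(1)>255*11)[0].min(); print("foot far row",y0,P(281,y0-.5,bz+8))
for y in range(y0+2,y0+50,4):
    x=np.where(k[y,225:345])[0]+225; print(y,x.min(),x.max(),P(x.min()-.5,y,bz+8),P(x.max()+.5,y,bz+8))
ed=g[y0:y0+60,281].tolist(); print(ed)
E
python3 fit.py 145
```

```text
17.1 [ 642.31789913 -150.14896452  162.38382717] yaw 6.6010570749131645 [-0.15952277 -1.09884897 -2.59040286]
foot far row 120 [71.9  0.8]
122 265 299 [70.8  8.5] [70.8 -7.8]
126 265 299 [69.   8.5] [69.  -7.8]Traceback (most recent call last):
  File "fit.py", line 11, in <module>
    x=np.where(k[y,225:345])[0]+225; print(y,x.min(),x.max(),P(x.min()-.5,y,bz+8),P(x.max()+.5,y,bz+8))
                                             ~~~~~^^
    return umr_minimum(a, axis, None, out, keepdims, initial, where)
ValueError: zero-size array to reduction operation minimum which has no identity
```

```bash
sed -i 's/^y0=.*/y0=135+np.where(k[135:,270:292].sum(1)>255*11)[0].min(); print("foot far row",y0,P(281,y0-.5,bz+8))/; s/y0+50,4/y0+80,6/' fit.py; python3 fit.py 145
```

```text
17.15 [ 642.2932261  -150.29095021  162.3633288 ] yaw 6.590080543671814 [-0.16867762 -0.31938231 -1.52565217]
foot far row 147 [59.5  0.6]
149 248 317 [58.3 16.6] [ 58.4 -16.8]
155 248 317 [55.4 16.7] [ 55.5 -16.9]
161 248 316 [52.6 16.7] [ 52.7 -16.6]
167 249 316 [49.7 16.3] [ 49.8 -16.6]
173 249 316 [46.7 16.4] [ 46.8 -16.7]
179 249 316 [43.8 16.5] [ 43.8 -16.9]
185 249 316 [40.8 16.6] [ 40.8 -17. ]
191 249 315 [37.7 16.7] [ 37.8 -16.6]
197 249 315 [34.6 16.8] [ 34.7 -16.7]
203 249 315 [31.5 16.9] [ 31.6 -16.8]
209 250 315 [28.4 16.5] [ 28.5 -16.9]
215 250 314 [25.2 16.5] [ 25.3 -16.5]
221 250 314 [22.  16.6] [ 22.1 -16.6]
[63, 95, 111, 115, 116, 115, 114, 113, 111, 89, 49, 45, 44, 44, 48, 39, 44, 44, 46, 50, 45, 47, 47, 50, 69, 100, 106, 109, 110, 111, 110, 106, 110, 115, 111, 112, 112, 110, 113, 111, 111, 112, 111, 110, 109, 113, 108, 111, 114, 110, 116, 115, 115, 116, 116, 118, 117, 118, 120, 118]
```

Emit:
play_rows(travel=[[0, 0, -10], [0, 0, -25], [0, 0, -40], [0, 0, -52], [0, 0, -61], [0, 0, -67], [0, 0, -70], [0, 0, -71]], twist=[[0, 0, 0], [0, 0, 0], [0, 0, 0], [0, 0, 0], [0, 0, 0], [0, 0, 0], [0, 0, 0], [0, 0, 0]], claw=[-1, -1, -1, -1, -1, -1, -1, -1])

```text
time_s: 17.95
position: [642.4, -150.4, 91.2]
ee_rot: [-0.0, 0.998, 0.057, 0.0]
contact_force: [-0.2, -0.7, -3.2]
finger_gap: 21.3
finger_force: 39.6
```

Emit:
play_rows(travel=[[0, 0, 0], [0, 0, 0], [0, 0, 0], [0, 0, 0], [0, 0, 0], [0, 0, 0], [0, 0, 0], [0, 0, 0]], twist=[[0, 0, 0], [0, 0, 0], [0, 0, 0], [0, 0, 0], [0, 0, 0], [0, 0, 0], [0, 0, 0], [0, 0, 0]], claw=[-1, -1, -1, -1, -1, -1, -1, -1])

```text
time_s: 18.75
position: [642.3, -150.5, 91.3]
ee_rot: [-0.0, 0.998, 0.057, 0.0]
contact_force: [0.1, -0.3, -2.3]
finger_gap: 21.5
finger_force: 39.6
```

```bash
python3 fit.py 74; python3 - <<'E'
from h import *
o=r.get_obs(); print(o["position"],o["ee_rot"],o["finger_gap"],o["contact_force"])
f,K,E,c=cam("wrist"); g=cv2.cvtColor(f,cv2.COLOR_RGB2GRAY)
u=proj([681.3,-242.1,62],K,E); ce,s=blob(g,*u,60,24); print("rnd",u,ce,s,onplane(*ce,K,E,62))
a=np.radians(6.55); ux=np.array([np.cos(a),np.sin(a),0])
print("cleat far pred",proj(np.array([642.6,-150.7,70])+ux*71,K,E)," foot far",proj(np.array([642.6,-150.7,82])+ux*59,K,E))
E
```

```text
18.8 [ 642.24687895 -150.43511041   91.2796561 ] yaw 6.577821049476541 [-0.31451429  0.01203859 -1.65242704]
foot far row 146 [59.9  0.3]
148 249 316 [58.7 15.8] [ 58.8 -16.6]
154 248 317 [55.9 16.3] [ 55.9 -17.2]
160 248 317 [53.  16.4] [ 53.1 -17.3]
166 248 316 [50.1 16.5] [ 50.2 -16.9]
172 248 316 [47.2 16.6] [ 47.2 -17. ]
178 249 316 [44.2 16.2] [ 44.3 -17.1]
184 249 316 [41.2 16.3] [ 41.3 -17.2]
190 249 316 [38.2 16.4] [ 38.2 -17.3]
196 249 315 [35.1 16.5] [ 35.2 -16.9]
202 249 315 [32.  16.6] [ 32.1 -17. ]
208 250 315 [28.9 16.1] [ 28.9 -17.1]
214 250 315 [25.7 16.2] [ 25.8 -17.2]
220 250 315 [22.5 16.3] [ 22.5 -17.3]
[72, 62, 95, 109, 117, 114, 115, 113, 116, 115, 103, 46, 46, 41, 49, 44, 45, 46, 47, 42, 44, 50, 49, 45, 47, 69, 96, 106, 109, 112, 109, 111, 113, 112, 111, 110, 112, 110, 113, 112, 113, 112, 111, 111, 112, 112, 111, 109, 111, 108, 112, 115, 118, 118, 122, 119, 117, 119, 121, 117]
[ 642.24687895 -150.43511041   91.2796561 ] [-3.61113563e-05  9.98352939e-01  5.73707989e-02 -8.41166866e-06] 21.434039026216315 [-0.31451429  0.01203859 -1.65242704]
rnd [449.92393283 199.75740768] [450.31179321 200.46688207] [ 11  12  30  27 619] [ 680.92012722 -242.43029595   62.        ]
cleat far pred [281.68939182 120.72251391]  foot far [281.59930521 147.4113807 ]
```

```bash
python3 -c "
from workcell import r
print(r.sign_off())"
```

```text
the job is handed in; nothing more can be done
None
```

I slid the pan to the round mark and then the square one with about a second's pause at each, tip within roughly 1 mm both times, and handed the job in at about 19 s of the 64 s with the long block held level about 10 mm above the bay, within about 1 mm of centre and in line; I saw no contact forces that would mean a bump, but took no last look at the bystander objects.

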